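Lids on the badge canisters

ROBOT

A 7-joint arm with a two-finger parallel gripper is mounted at the origin on the work surface. World frame = base frame: x ahead of the robot, y to its left, z up, the work surface at z = 0. Lengths are in m, angles in degrees, forces in N, time in s.
With the tool pointing down it reaches from about 0.4 to 0.9 m from the base axis. Payload 5.5 kg.
Tool frame: the origin (TCP) lies midway between the tips of the shut fingers; the grasp point (between the pads) lies 19 mm behind it (robot.grasp_offset is the z of the grasp point in the tool frame, in m); z points along the fingers, y is the direction in which the jaws open and shut (so a half turn about z gives the same grasp; the last joint's range is limited). The gripper opens to 92 mm and grips with 3 to 60 N. Pads are 19 mm wide; open, the fingers measure 130 mm over their backs; the gripper's body (75 mm by 190 mm) begins 47 mm behind the grasp point.
Start: joints at [-54.878, 28.699, -24.465, 88.831, 12.651, 65.22, -12.049], TCP at [0.223, 0.611, 0.227] pointing down, gripper open.
Joint ranges: [-164.97, 164.97], [-17.58, 116.51], [-87.97, 89.64], [11.32, 138.91], [-80.73, 260.73], [10.89, 115.49], [-147.41, 147.41]. Speed limits (degrees/s): [147.25, 147.25, 180, 180, 180, 180, 180].

INTERFACE

Orientations are given as [roll, pitch, yaw] about the fixed x, y, z axes, in that order (R = Rz(yaw) Ry(pitch) Rx(roll)).
In Python, from rig import robot gives the robot as it stands.
- The arm moves only by the tool drive_tool, never from a script. Its argument "targets" is a list of rows, each a list of 4 numbers: the shift along the tool's x, y, z in m, then the turn about the tool's z in degrees. A call has exactly 8 rows; each row shifts and turns the commanded pose from where the row before left it, along the tool's axes as they then stand; what a row does not reach is not made up. A row lasts 1/12 s, in which the tool goes at most 41.7 mm and 7.16 degrees, less where a joint would pass 70% of its speed; a pose out of reach is approached as far as the arm can. A call is refused whole if a number of a shift passes 0.0417 or a number of a turn 7.16, either way. A call with a gripper value outside its range is refused whole. "fingers" is the gripper's target within -1 to 1 (fully open at 1, half-way at 0, shut at -1), set as the call begins (left out, the last holds). The fingers move at their own pace and stop on an object; "grip_force" is the grip in N (left out, the last holds). Time passes only in rows, so rows that do not move let the fingers close, or fill a call up. It gives the time, the measured TCP pose, the force and the opening at its end, in the units of the state.
- robot.sense(): the state, without advancing time (a new reading comes with each control period).
- robot.capture(name): name is "scene" or "side" or "wrist"; returns a dict with "color" (480x640x3 uint8, red, green, blue), "fx", "fy", "cx", "cy" (pixels), "distortion" ([k1, k2, p1, p2, k3] as OpenCV has them; the pictures are not rectified), "rvec" (rotation vector, rad) and "tvec" (3), from world to camera coordinates, as OpenCV has them. Camera axes: x right, y down, z forward; pixel columns grow to the right and rows downward; lengths in m; the calibration is good to about 2 mm. A picture is of the moment at which its call begins. There is no depth.
- robot.hand_in(): hands the job in, once; it reports no verdict.
Trained networks look in a picture, given as the dict that the camera call returned (one of the last four; its "shot" number tells which), for a name from the list of things; names that differ only in an ending like _2 or _b are one class to them, and where a whole thing is asked for, a point or a joint stands for the part that bears it (a point fixed in the world has none). Each returns a list of dicts, best first, with "confidence" (0 to 1); they miss things now and then, are a little off and sometimes report something else, mostly with a low value. They report only what shows in the picture. A call takes as long as a camera call. They do not tell look-alikes from the thing itself.
- robot.boxes_of(picture, name): "bbox" ([left, top, right, bottom] in pixels, round what is visible of it).
- robot.trace(picture, name): "pixels" (480x640 bool, what is visible of it) and "bbox" ([left, top, right, bottom] in pixels, round what is visible of it).
- robot.pinpoint(picture, name): "position" ([column, row] in pixels: a listed point, or the origin of a listed thing).
The state is a dict: "clock": time; "joints": joint angles; "joint_velocities": joint speeds; "tau": joint torques, N m; "tool_pos": TCP position; "tcp_rot": TCP orientation; "contact_force": force on the tool from outside, world axes, zero at the start; "ft_torque": the same for the moment, N m; "gripper_width": finger opening in m.
Only numpy, scipy, OpenCV 4.12 (cv2) and the standard library are available. Lean on these libraries where they do the work, as an engineer would, in place of code of your own. Each camera call takes 0.05 s, during which the arm holds its last target.

TASK

The book stall is closing for the day: put each of the two loose steel lids, which lie on the books, onto the open canister it fits, so that both sit fully home and level on their rims. Lower the lids gently rather than dropping them, leave the canisters standing where they are, and do not disturb the other things on the table.

Things in the scene. Friction and masses are not known exactly. Their poses are not given: they have to be found in the camera images.
- wide_can: The wide canister: plain steel, round, open at the top, standing loose on the table, about 450 g with a few button badges lying flat on its bottom. Outer diameter 114 mm, inner diameter 106 mm, wall 4 mm, 85 mm tall. Origin: centre of its underside, z up.
- wide_can_rim (a point): Centre of the wide canister's mouth, at the height of the rim's top (85 mm above the table), z up.
- narrow_can: The narrow (but taller) canister: plain steel, round, open at the top, standing loose on the table, about 350 g with a few button badges lying flat on its bottom. Outer diameter 88 mm, inner diameter 80 mm, wall 4 mm, 100 mm tall. Origin: centre of its underside, z up.
- narrow_can_rim (a point): Centre of the narrow (but taller) canister's mouth, at the height of the rim's top (100 mm above the table), z up.
- wide_lid: The large lid: steel, about 170 g. From below: round plug 100 mm across, 12 mm deep (lowest 8 mm taper to 88 mm), flat flange 120 mm across, 4 mm thick, then a wooden knob. Origin: centre of the plug's underside, z up. Starts knob up, plug resting on a book pile (40 mm above the table). Seated: plug inside the mouth, flange on the rim, origin 12 mm below the rim.
- wide_lid_knob (a point): Point to grip on the knob of the large lid: on its axis, 24 mm above the flange's top (40 mm above the lid's origin) and 12 mm below the knob's top. The knob is an upright wooden cylinder 22 mm in diameter and 36 mm tall.
- narrow_lid: The small lid: steel, about 120 g. From below: round plug 74 mm across, 12 mm deep (lowest 8 mm taper to 62 mm), flat flange 94 mm across, 4 mm thick, then a wooden knob. Origin: centre of the plug's underside, z up. Starts knob up, plug resting on a book pile (40 mm above the table). Seated: plug inside the mouth, flange on the rim, origin 12 mm below the rim.
- narrow_lid_knob (a point): Point to grip on the knob of the small lid: on its axis, 24 mm above the flange's top (40 mm above the lid's origin) and 12 mm below the knob's top. The knob is an upright wooden cylinder 22 mm in diameter and 36 mm tall.
- books_a: A pile of two hardback books, 135 mm (x) by 190 mm (y) by 40 mm high, heavy and immovable; a lid lies on it. Origin: centre of its underside.
- books_b: The other pile of two hardback books, of the same size; the other lid lies on it. Origin: centre of its underside.
- mug: Bystander: white mug, 76 mm across, 85 mm tall, with a handle on one side. Origin: centre of its underside.
- flask: Bystander: tall steel vacuum flask, 72 mm across, 235 mm tall, the tallest thing near the work. Origin: centre of its underside.
- loupe: Bystander: small magnifier standing on the table, 38 mm across, 26 mm tall. Origin: centre of its underside.
- stapler: Bystander: stapler, 120 by 34 mm, 45 mm tall. Origin: centre of its underside.
- bowl: Bystander: white bowl, 100 mm across, 40 mm tall; neither lid belongs to it. Origin: centre of its underside.
Not all that is in view belongs to the job. Leave any pink or red look-alike of the wide_lid alone.

How it is judged (in metres and radians):
At the end, for the whole second after the job is handed in: Each lid is at rest on its own canister: origin 9 to 15.5 mm below the rim's top, within 6 mm of centred, within 0.05 rad of the rim's plane and 0.06 rad of level; both canisters upright within 0.06 rad, rims within 50 mm of their starts (z of wide_lid in the frame of wide_can_rim between -0.0155 and -0.009 m and horizontal distance between wide_lid and wide_can_rim below 0.006 m and angle between the z axis of wide_lid and the z axis of wide_can_rim, either way round below 0.05 rad and angle between each of wide_lid, wide_can_rim, narrow_lid, narrow_can_rim's own z axis and vertical below 0.06 rad and distance of each of wide_can_rim, narrow_can_rim from where it was at the start of the episode below 0.05 m and linear speed of each of wide_lid, narrow_lid below 0.02 m/s and z of narrow_lid in the frame of narrow_can_rim between -0.0155 and -0.009 m and horizontal distance between narrow_lid and narrow_can_rim below 0.006 m and angle between the z axis of narrow_lid and the z axis of narrow_can_rim, either way round below 0.05 rad); the robot touches nothing.
It fails at once if a lid is dropped or slammed onto a canister: still faster than 0.6 m/s, a free fall of about 2 cm, when it reaches the rim ((z of wide_lid in the frame of wide_can_rim between -0.02 and 0.006 m and horizontal distance between wide_lid and wide_can_rim below 0.05 m and linear speed of wide_lid above 0.6 m/s) or (z of wide_lid in the frame of narrow_can_rim between -0.02 and 0.006 m and horizontal distance between wide_lid and narrow_can_rim below 0.05 m and linear speed of wide_lid above 0.6 m/s) or (z of narrow_lid in the frame of wide_can_rim between -0.02 and 0.006 m and horizontal distance between narrow_lid and wide_can_rim below 0.05 m and linear speed of narrow_lid above 0.6 m/s) or (z of narrow_lid in the frame of narrow_can_rim between -0.02 and 0.006 m and horizontal distance between narrow_lid and narrow_can_rim below 0.05 m and linear speed of narrow_lid above 0.6 m/s)).
It fails at once if a canister is tipped by more than about 30 degrees (angle between any of wide_can_rim, narrow_can_rim's own z axis and vertical above 0.5 rad).
It fails at once if the mug, flask, loupe, stapler or bowl is pushed more than 5 cm or tipped over ((distance of mug from where it was at the start of the episode above 0.05 m or angle between mug's own z axis and vertical above 0.5 rad) or (distance of flask from where it was at the start of the episode above 0.05 m or angle between flask's own z axis and vertical above 0.5 rad) or (distance of loupe from where it was at the start of the episode above 0.05 m or angle between loupe's own z axis and vertical above 0.5 rad) or (distance of stapler from where it was at the start of the episode above 0.05 m or angle between stapler's own z axis and vertical above 0.5 rad) or (distance of bowl from where it was at the start of the episode above 0.05 m or angle between bowl's own z axis and vertical above 0.5 rad)).
It also fails if it takes over 64 s, if anything falls off the work surface, if the arm or the gripper's body presses on something with over 40 N, if the wrist force passes 120 N, or if a joint passes its speed limit or range.

## Working session

There is one attempt and no reset: what is moved stays moved. The work goes in short steps, Python scripts to look and compute and a tool call to move; the robot and the scene stay as the last step left them, time stands still between calls to the robot, and variables do not carry over. Pictures are saved under pics/ and viewed, and the job is handed in when it is done.

Besides the shell and the picture viewer there is one more tool, called after "Emit:" in YAML: its name, and indented under it one key for each argument. drive_tool: Moves the arm, as the interface text tells. Its arguments: {"type":"object","properties":{"targets":{"type":"array"},"fingers":{"type":"number"},"grip_force":{"type":"number"}},"required":["targets"]}

```bash
ls; mkdir -p pics
cat > h.py <<'E'
import numpy as np,cv2
from rig import robot
def ray(p,uv):
    K=np.array([[p["fx"],0,p["cx"]],[0,p["fy"],p["cy"]],[0,0,1]]);R=cv2.Rodrigues(np.array(p["rvec"],float))[0];t=np.array(p["tvec"],float).ravel()
    n=cv2.undistortPoints(np.array([[uv]],float),K,np.array(p["distortion"],float))[0,0]
    return -R.T@t, R.T@np.array([n[0],n[1],1])
def at(p,uv,z):
    c,d=ray(p,uv);return c+d*(z-c[2])/d[2]
def proj(p,X):
    K=np.array([[p["fx"],0,p["cx"]],[0,p["fy"],p["cy"]],[0,0,1]])
    return cv2.projectPoints(np.array(X,float).reshape(-1,1,3),np.array(p["rvec"],float),np.array(p["tvec"],float),K,np.array(p["distortion"],float))[0][:,0]
def save(p,n): cv2.imwrite("pics/"+n,p["color"][:,:,::-1])
Z=dict(wide_can_rim=.085,narrow_can_rim=.1,wide_lid_knob=.08,narrow_lid_knob=.08,wide_can=0,narrow_can=0,wide_lid=.04,narrow_lid=.04,books_a=0,books_b=0,mug=0,flask=0,loupe=0,stapler=0,bowl=0)
E
python3 - <<'E'
from h import *
s=robot.sense();print(s)
for c in("scene","side"):
    p=robot.capture(c);save(p,c+"1.png");print(c,ray(p,(320,240)))
    for n,z in Z.items():
        for d in robot.pinpoint(p,n)[:3]:
            print(n,round(d["confidence"],2),np.round(d["position"]),np.round(at(p,d["position"],z),3))
print(robot.sense()["clock"])
E
```

```text
pics
{'clock': 0.0, 'joints': array([-54.87633878,  28.75375076, -24.45152653,  88.89137156,
        12.65127631,  65.21747795, -12.04967034]), 'joint_velocities': array([ 0.02700966, -0.0983528 ,  0.10395186, -0.04288456,  0.01509918,
       -0.09726317, -0.04931037]), 'tau': array([ 1.17587493e-03, -5.66613150e+01, -5.81549272e+00, -2.79105002e+01,
       -6.85596862e-02,  3.10439849e-02,  1.87910618e-04]), 'tool_pos': array([0.22259961, 0.60996497, 0.22567689]), 'tcp_rot': array([-1.79890710e+02, -3.11840703e-03,  1.59957895e+02]), 'contact_force': array([-0.04503439,  0.67426425, -0.07057211]), 'ft_torque': array([-0.04000049,  0.00059339,  0.01207342]), 'gripper_width': 0.09141284548424812}
scene (array([ 0.95874504, -0.56841961,  1.17649007]), array([-0.37238501,  0.4322253 , -0.82128696]))
wide_can_rim 0.83 [416. 245.] [0.642 0.138 0.085]
wide_can_rim 0.21 [346. 275.] [ 0.569 -0.029  0.085]
narrow_can_rim 0.75 [346. 316.] [ 0.638 -0.114  0.1  ]
narrow_can_rim 0.73 [466. 213.] [0.684 0.278 0.1  ]
wide_lid_knob 0.83 [317. 227.] [0.433 0.032 0.08 ]
wide_lid_knob 0.83 [328. 135.] 
[... 1661 characters left out ...]
07 0.04 ]
wide_lid 0.55 [219. 237.] [0.212 0.249 0.04 ]
narrow_lid 0.92 [362. 283.] [ 0.453 -0.169  0.04 ]
books_a 0.87 [282. 230.] [0.416 0.246 0.   ]
books_a 0.58 [367. 302.] [ 0.449 -0.201  0.   ]
books_a 0.51 [278. 206.] [0.475 0.392 0.   ]
books_b 0.87 [282. 230.] [0.416 0.246 0.   ]
books_b 0.58 [367. 302.] [ 0.449 -0.201  0.   ]
books_b 0.51 [278. 206.] [0.475 0.392 0.   ]
mug 0.58 [328. 200.] [0.639 0.343 0.   ]
flask 0.93 [477. 321.] [ 0.646 -0.411  0.   ]
flask 0.66 [259. 202.] [0.433 0.459 0.   ]
loupe 0.55 [359. 256.] [ 0.547 -0.004  0.   ]
stapler 0.88 [260. 200.] [0.441 0.465 0.   ]
stapler 0.57 [360. 282.] [ 0.481 -0.116 -0.   ]
bowl 0.92 [427. 366.] [ 0.438 -0.474  0.   ]
1.6
```

View pics/scene1.png

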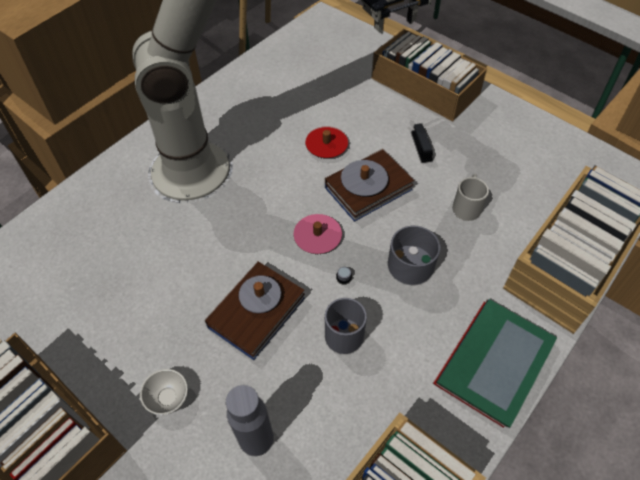

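View pics/side1.png

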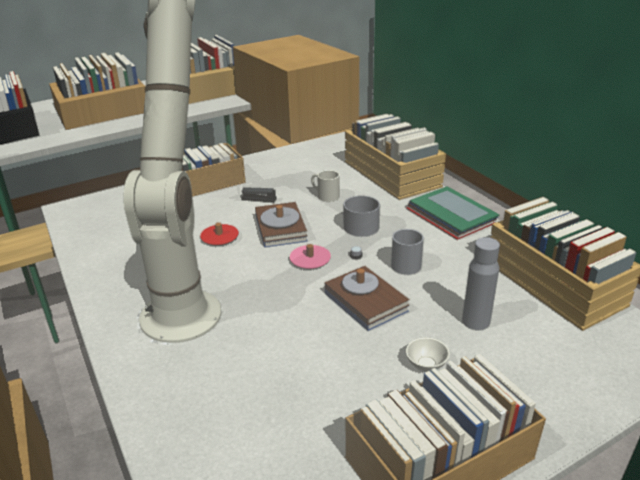

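Candidates for the wide lid are grey at scene (365,178) on the books, pink at (318,234) and red at (327,142), both lying on the table. The grey one fits: it is steel and on a book pile. The small lid is at (262,293). I'll confirm in a crop and refine the positions by silhouette fitting.

```bash
cat >> h.py <<'E'
from scipy.optimize import minimize
a=np.linspace(0,2*np.pi,60,endpoint=False)
def ring(c,r,z): return np.c_[c[0]+r*np.cos(a),c[1]+r*np.sin(a),np.full(60,z)]
def cyls(n,z0=None):
    if n=="wide_can": return [[(.057,0),(.057,.085)]]
    if n=="narrow_can": return [[(.044,0),(.044,.1)]]
    z=.04 if z0 is None else z0
    P,F=(.05,.06) if n=="wide_lid" else (.037,.047)
    return [[(P-.006,z),(P,z+.008),(P,z+.012)],[(F,z+.012),(F,z+.016)],[(.011,z+.016),(.011,z+.052)]]
S=4
def render(p,n,c,z0=None):
    m=np.zeros((480*S,640*S),np.uint8)
    for parts in cyls(n,z0):
        q=proj(p,np.vstack([ring(c,r,z) for r,z in parts]))
        cv2.fillConvexPoly(m,np.int32(np.round(cv2.convexHull(((q+.5)*S).astype(np.float32)))),1)
    return cv2.resize(m.astype(np.float32),(640,480),interpolation=cv2.INTER_AREA)
def fit(p,n,mask,c0,z0=None):
    o=mask.astype(np.float32)
    f=lambda c:float(np.abs(render(p,n,c,z0)-o).sum()/o.sum())
    r=minimize(f,c0,method="Nelder-Mead",options=dict(initial_simplex=[c0,np.add(c0,(.008,0)),np.add(c0,(0,.008))],xatol=1e-4,fatol=1e-4))
    return r.x,r.fun
E
python3 - <<'E'
from h import *
G=dict(wide_can=(.638,.138),narrow_can=(.64,-.11),wide_lid=(.415,.25),narrow_lid=(.445,-.18))
for c in("scene","side"):
    p=robot.capture(c)
    for n,g in G.items():
        z=.06
        u=proj(p,[[*g,z]])[0]
        ds=[d for d in robot.trace(p,n) if abs((d["bbox"][0]+d["bbox"][2])/2-u[0])<15 and abs((d["bbox"][1]+d["bbox"][3])/2-u[1])<15]
        for d in ds[:2]:
            x,e=fit(p,n,d["pixels"],g); print(c,n,round(d["confidence"],2),np.round(x,4),round(e,3))
    if c=="scene":
        im=p["color"][120:330,200:460,::-1];cv2.imwrite("pics/crop1.png",cv2.resize(im,None,fx=2.8,fy=2.8,interpolation=cv2.INTER_CUBIC))
E
```

```text
scene wide_can 0.59 [0.6398 0.1349] 0.027
scene narrow_lid 0.77 [ 0.4393 -0.176 ] 0.028
side wide_can 0.89 [0.6428 0.1342] 0.046
side narrow_can 0.64 [ 0.6342 -0.1164] 0.056
side wide_lid 0.81 [0.4115 0.2416] 0.107
side narrow_lid 0.88 [ 0.441  -0.1783] 0.064
```

View pics/crop1.png

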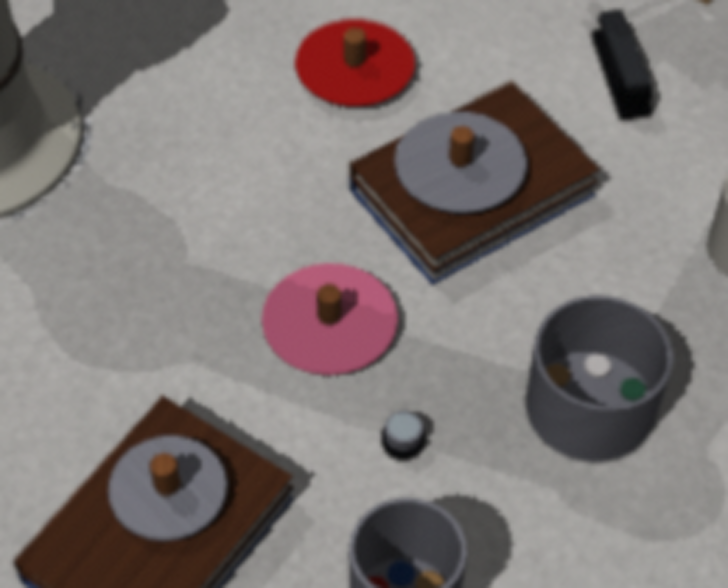

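The crop confirms it: the grey wide lid is on the upper pile, the small grey lid on the lower pile, and the pink and red discs lie on the table.

Emit:
drive_tool:
  targets:
    - [-0.0275,-0.0256,0,0]
    - [-0.0275,-0.0256,0,0]
    - [-0.0275,-0.0256,0,0]
    - [-0.0275,-0.0256,0,0]
    - [-0.0275,-0.0256,0,0]
    - [-0.0275,-0.0256,0,0]
    - [-0.0275,-0.0256,0,0]
    - [-0.0275,-0.0256,0,0]
  fingers: 1

```text
clock: 2.77
tool_pos: [0.3598, 0.3413, 0.227]
tcp_rot: [180.0, 0.0, 160.0]
contact_force: [0.8, -1.0, -0.1]
gripper_width: 0.0914
```

Emit:
drive_tool:
  targets:
    - [-0.02,-0.02,0,0]
    - [-0.02,-0.02,0,0]
    - [-0.02,-0.02,0,0]
    - [-0.01,-0.01,0,0]
    - [0,0,0,0]
    - [0,0,0,0]
    - [0,0,0,0]
    - [0,0,0,0]

```text
clock: 3.43
tool_pos: [0.4003, 0.2546, 0.2268]
tcp_rot: [180.0, -0.0, 160.1]
contact_force: [-0.1, -0.2, -0.2]
gripper_width: 0.0916
```

Run:
```python
from h import *
s=robot.sense();print(s["clock"],s["tool_pos"],s["tcp_rot"],s["joints"],s["contact_force"])
p=robot.capture("wrist");save(p,"w1.png");c,_=ray(p,(0,0));print(c,at(p,(320,240),.056))
for n in("wide_lid_knob","wide_lid"):
    for d in robot.pinpoint(p,n): print(n,d["confidence"],d["position"],at(p,d["position"],Z[n]))
for d in robot.trace(p,"wide_lid"): print(d["confidence"],d["bbox"],fit(p,"wide_lid",d["pixels"],(.411,.242)))
```

```text
3.4333 [0.40033454 0.2545645  0.226834  ] [ 1.79963265e+02 -1.77443481e-02  1.60092236e+02] [-20.19722711   9.62293207 -17.07540611 113.48722017   3.30131932
  57.32872549  31.26367925] [-0.11679164 -0.1556942  -0.22361127]
[0.33213787 0.27844877 0.38524116] [0.4207328  0.24604686 0.056     ]
wide_lid_knob 0.85 [310.5, 237.8] [0.40950965 0.24119309 0.08      ]
wide_lid_knob 0.58 [310.9, 12.9] [0.24248021 0.30324071 0.08      ]
wide_lid_knob 0.57 [145.8, 286.9] [0.40183648 0.08075488 0.08      ]
wide_lid 0.97 [309.5, 26.9] [0.24069404 0.30152114 0.04      ]
wide_lid 0.9 [314.2, 228.6] [0.41199595 0.24306529 0.04      ]
wide_lid 0.65 [157.1, 277.7] [0.40572393 0.07099331 0.04      ]
0.92 [100.2, 229.1, 207.1, 307.2] (array([ 0.732125, -0.1425  ]), np.float64(1.0))
0.75 [250.5, 169.6, 375.8, 288.3] (array([0.40943459, 0.24220734]), np.float64(0.022614168003201485))
0.69 [248.4, 0.0, 378.6, 88.0] (array([ 0.732125, -0.1425  ]), np.float64(1.0))
```

View pics/w1.png

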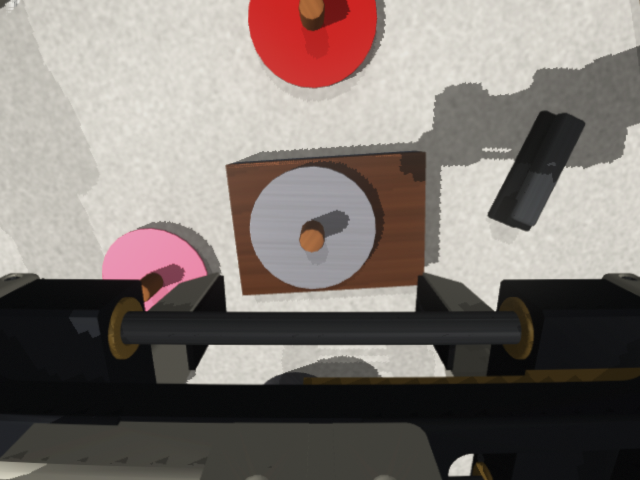

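The picture shows the grey lid centred at (312,228), with pink and red clear of the fingers. The fit gives (0.4094, 0.2422). Descending to grip.

Emit:
drive_tool:
  targets:
    - [-0.0064,-0.0043,0.01,0]
    - [-0.0064,-0.0043,0.02,0]
    - [0,0,0.025,0]
    - [0,0,0.025,0]
    - [0,0,0.025,0]
    - [0,0,0.025,0]
    - [0,0,0.02,0]
    - [0,0,0.015,0]

```text
clock: 4.3
tool_pos: [0.409, 0.2394, 0.0591]
tcp_rot: [-179.9, -0.1, 160.0]
contact_force: [-0.8, -0.2, 0.6]
gripper_width: 0.0919
```

Emit:
drive_tool:
  targets:
    - [0,0,0,0]
    - [0,0,0,0]
    - [0,0,0,0]
    - [0,0,0,0]
    - [0,0,0,0]
    - [0,0,0,0]
    - [0,0,0,0]
    - [0,0,0,0]
  fingers: -1
  grip_force: 30

```text
clock: 4.97
tool_pos: [0.4104, 0.2408, 0.0622]
tcp_rot: [180.0, 0.0, 160.0]
contact_force: [-0.1, 0.9, 0.5]
gripper_width: 0.0431
```

Emit:
drive_tool:
  targets:
    - [0,0,0,0]
    - [0,0,0,0]
    - [0,0,0,0]
    - [0,0,0,0]
    - [0,0,0,0]
    - [0,0,0,0]
    - [0,0,0,0]
    - [0,0,0,0]

```text
clock: 5.63
tool_pos: [0.4101, 0.2408, 0.0617]
tcp_rot: [180.0, 0.0, 160.0]
contact_force: [-0.0, 1.4, 0.3]
gripper_width: 0.0213
```

Emit:
drive_tool:
  targets:
    - [0,0,-0.008,0]
    - [0,0,-0.016,0]
    - [0,0,-0.02,0]
    - [0,0,-0.02,0]
    - [0,0,-0.02,0]
    - [0,0,-0.018,0]
    - [0,0,-0.012,0]
    - [0,0,-0.006,0]

```text
clock: 6.3
tool_pos: [0.4106, 0.2408, 0.1837]
tcp_rot: [179.9, 0.1, 159.9]
contact_force: [0.4, -0.2, -1.5]
gripper_width: 0.0214
```

Emit:
drive_tool:
  targets:
    - [-0.01,-0.001,0,0]
    - [-0.016,-0.0015,0,0]
    - [-0.02,-0.002,0,0]
    - [-0.02,-0.002,0,0]
    - [-0.02,-0.002,0,0]
    - [-0.02,-0.001,0,0]
    - [-0.016,-0.001,0,0]
    - [-0.01,0,0,0]

```text
clock: 6.97
tool_pos: [0.532, 0.183, 0.1802]
tcp_rot: [-179.9, -0.0, 159.8]
contact_force: [0.4, 0.1, -1.0]
gripper_width: 0.0215
```

Run:
```python
from h import *
s=robot.sense();print(s["clock"],s["tool_pos"],s["tcp_rot"],s["contact_force"],s["gripper_width"])
p=robot.capture("wrist");save(p,"w2.png")
for d in robot.pinpoint(p,"wide_can_rim"): print(d["confidence"],d["position"],at(p,d["position"],.085))
for d in robot.trace(p,"wide_can")[:2]: print(d["confidence"],d["bbox"],fit(p,"wide_can",d["pixels"],(.641,.1345)))
z=s["tool_pos"][2]+.019-.04
for d in robot.pinpoint(p,"wide_lid"): print(d["confidence"],d["position"],at(p,d["position"],z))
for d in robot.trace(p,"wide_lid")[:2]: print(d["confidence"],d["bbox"])
```

```text
6.9667 [0.53196379 0.18302043 0.18022484] [-1.79887200e+02 -4.50000096e-02  1.59816828e+02] [ 0.4281906   0.13601525 -0.99325908] 0.021521481272928848
0.91 [147.0, 144.7] [0.43717144 0.12632065 0.15922484]
0.86 [321.9, 276.6] [0.53157555 0.18318811 0.15922484]
0.74 [203.4, 162.9, 441.6, 379.9]
0.68 [68.5, 73.7, 204.6, 213.5]
```

View pics/w2.png

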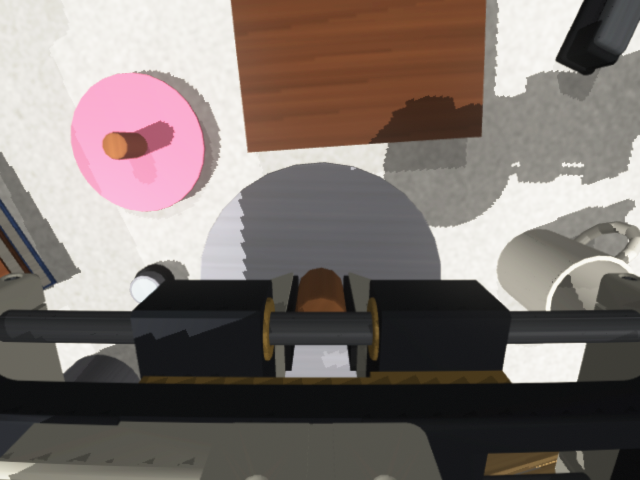

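The lid sits centred and upright in the jaws, and the knob is at (321,285). The can is out of the wrist view, so I'll move over it and compare lid and can in the fixed cameras.

Emit:
drive_tool:
  targets:
    - [-0.012,-0.001,0,0]
    - [-0.02,-0.0013,0,0]
    - [-0.025,-0.002,0,0]
    - [-0.025,-0.002,0,0]
    - [-0.022,-0.001,0,0]
    - [-0.015,-0.001,0,0]
    - [0,0,0,0]
    - [0,0,0,0]

```text
clock: 7.88
tool_pos: [0.6396, 0.1365, 0.1813]
tcp_rot: [-180.0, -0.0, 159.9]
contact_force: [-1.1, 0.8, -1.1]
gripper_width: 0.0214
```

Run:
```python
from h import *
s=robot.sense();print(s["clock"],s["tool_pos"],s["tcp_rot"],s["contact_force"],s["gripper_width"])
z=s["tool_pos"][2]+.019-.04
print("exp",s["tool_pos"][:2])
for c in("scene","side"):
    p=robot.capture(c);save(p,c+"2.png")
    for n,zz in(("wide_can_rim",.085),("wide_lid_knob",z+.04),("wide_lid",z),("narrow_can_rim",.1)):
      for d in robot.pinpoint(p,n): print(c,n,d["confidence"],np.round(d["position"]),np.round(at(p,d["position"],zz),4))
    for n,g,zz in(("narrow_can",(.636,-.115),None),("wide_can",(.641,.1345),None),("wide_lid",s["tool_pos"][:2],z)):
      u=proj(p,[[*g,zz or .05]])[0]
      for d in robot.trace(p,n):
        b=d["bbox"]
        if abs((b[0]+b[2])/2-u[0])<25 and abs((b[1]+b[3])/2-u[1])<25:
          o=d["pixels"]; x,e=fit(p,n,o,g,zz);print(c,n,d["confidence"],x,e)
```

```text
7.8833 [0.63957998 0.13647781 0.18132121] [-1.79980525e+02 -3.08968838e-02  1.59911600e+02] [-1.05208621  0.77141669 -1.14868403] 0.021399028534555192
exp [0.63957998 0.13647781]
scene wide_can_rim 0.95 [416. 245.] [0.6406 0.1367 0.085 ]
scene wide_lid_knob 0.81 [325. 137.] [0.3344 0.1777 0.2003]
scene wide_lid_knob 0.72 [313. 228.] [ 0.4847 -0.0395  0.2003]
scene wide_lid_knob 0.65 [342. 334.] [ 0.6849 -0.1914  0.2003]
scene wide_lid_knob 0.61 [420. 209.] [0.6286 0.1457 0.2003]
scene wide_lid 0.97 [420. 224.] [0.6376 0.1406 0.1603]
scene wide_lid 0.89 [317. 233.] [ 0.4805 -0.0243  0.1603]
scene wide_lid 0.67 [324. 148.] [0.3299 0.1796 0.1603]
scene narrow_can_rim 0.85 [347. 314.] [ 0.6364 -0.1098  0.1   ]
scene narrow_can 0.81 [ 0.63454614 -0.11423804] 0.08352182060480118
scene wide_can 0.67 [0.63960316 0.13512038] 0.3114357590675354
scene wide_lid 0.91 [0.64018814 0.13718924] 0.824999988079071
side wide_can_rim 0.69 [361. 203.] [0.6434 0.138  0.085 ]
side wide_can_rim 0.51 [408. 267.] [ 0.5615 -0.2213  0.085 ]
side wide_lid_knob 0.7 [309. 249.] [ 0.2984 -0.1697  0.2003]
side wide_lid_knob 0.66 [360. 168.] [0.6403 0.1447 0.2003]
side wide_lid_knob 0.57 [408. 266.] [ 0.4591 -0.3491  0.2003]
side wide_lid_knob 0.56 [219. 227.] [0.1498 0.0388 0.2003]
side wide_lid 0.92 [358. 180.] [0.6395 0.1501 0.1603]
side wide_lid 0.68 [215. 238.] [0.1403 0.056  0.1603]
side wide_lid 0.6 [308. 261.] [ 0.2988 -0.162   0.1603]
side narrow_can_rim 0.87 [406. 234.] [ 0.6385 -0.1042  0.1   ]
side narrow_can 0.85 [ 0.63488477 -0.11533105] 0.060650311410427094
side wide_can 0.71 [0.64199491 0.13260762] 0.05732332915067673
side wide_lid 0.82 [0.63808682 0.13521951] 0.24482108652591705
```

View pics/scene2.png

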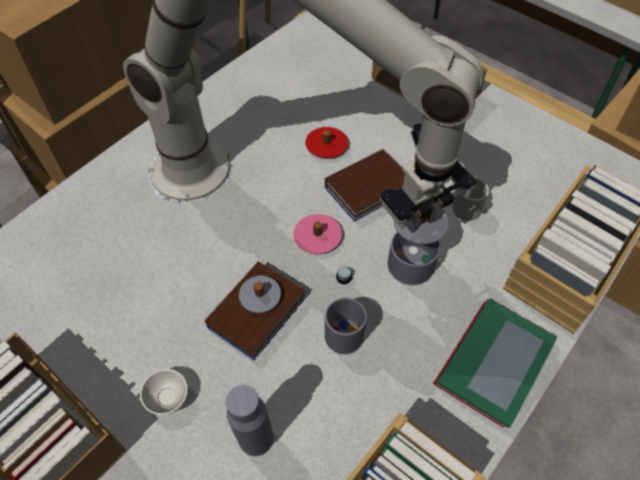

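View pics/side2.png

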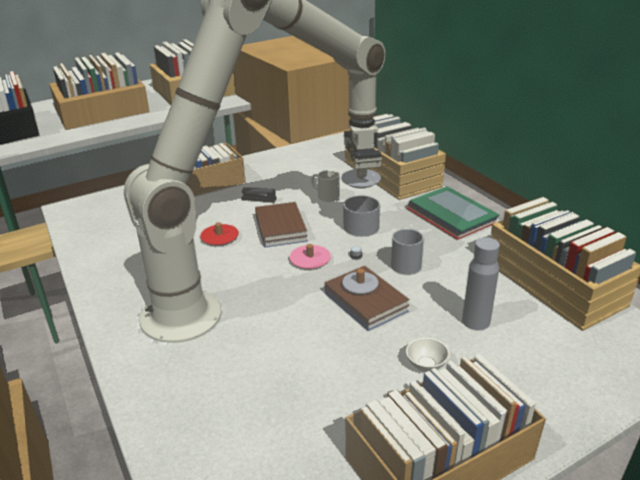

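The scene shows the lid just above the wide can, lid at (420,224) and rim at (416,245). The can estimate is (0.641, 0.134). I'll correct by about 2.5 mm and lower to just above the rim.

Emit:
drive_tool:
  targets:
    - [-0.0021,-0.0017,0.005,0]
    - [0,0,0.01,0]
    - [0,0,0.013,0]
    - [0,0,0.013,0]
    - [0,0,0.012,0]
    - [0,0,0.007,0]
    - [0,0,0.005,0]
    - [0,0,0,0]

```text
clock: 9.35
tool_pos: [0.6397, 0.1345, 0.1147]
tcp_rot: [-179.9, -0.1, 160.0]
contact_force: [-0.2, 0.7, -1.5]
gripper_width: 0.0216
```

Run:
```python
from h import *
s=robot.sense();print(s["clock"],s["tool_pos"],s["contact_force"])
ims=[]
for c in("scene","side"):
    p=robot.capture(c)
    im=np.ascontiguousarray(p["color"][:,:,::-1])
    im=cv2.resize(im,None,fx=6,fy=6,interpolation=cv2.INTER_CUBIC)
    t=s["tool_pos"]
    for ctr,r,z,col in((t,.06,t[2]-.005,(0,255,255)),(t,.06,t[2]-.009,(0,255,255)),((.641,.1342),.057,.085,(0,255,0)),((.641,.1342),.057,.0,(0,255,0))):
        q=(proj(p,ring(ctr,r,z))+.5)*6-.5
        cv2.polylines(im,[np.int32(q)],True,col,1)
    u=proj(p,[[.641,.134,.07]])[0]*6
    x,y=int(u[0]),int(u[1]);ims.append(im[y-280:y+280,x-190:x+190])
cv2.imwrite("pics/c3.png",np.hstack(ims))
```

```text
9.35 [0.63974804 0.13449461 0.11474127] [-0.18425326  0.65435121 -1.46306125]
```

View pics/c3.png

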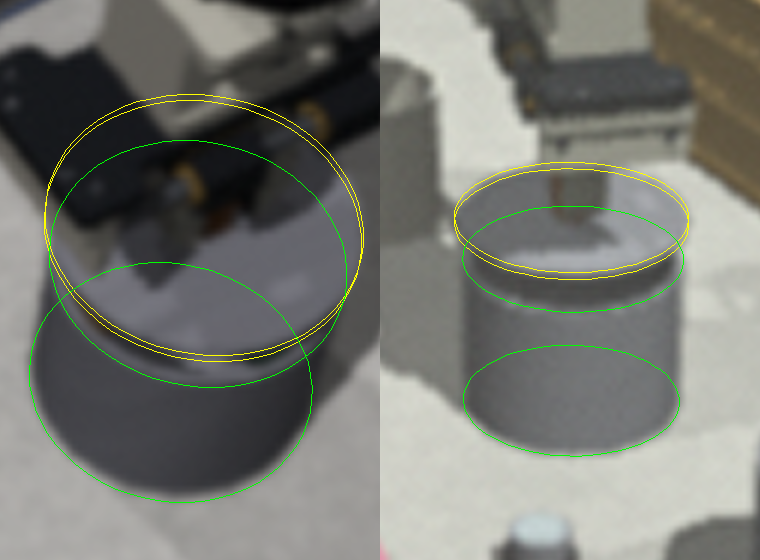

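The predicted outlines match the picture in both views: the lid is just over the mouth and concentric with the rim. Lowering gently.

Emit:
drive_tool:
  targets:
    - [0,0,0.003,0]
    - [0,0,0.003,0]
    - [0,0,0.003,0]
    - [0,0,0.003,0]
    - [0,0,0.003,0]
    - [0,0,0.002,0]
    - [0,0,0.001,0]
    - [0,0,0,0]

```text
clock: 10.12
tool_pos: [0.6406, 0.1346, 0.0983]
tcp_rot: [-180.0, -0.0, 160.0]
contact_force: [-0.7, -0.1, -1.2]
gripper_width: 0.0213
```

Emit:
drive_tool:
  targets:
    - [0,0,0.001,0]
    - [0,0,0.001,0]
    - [0,0,0.001,0]
    - [0,0,0.0005,0]
    - [0,0,0.0005,0]
    - [0,0,0,0]
    - [0,0,0,0]
    - [0,0,0,0]

```text
clock: 10.78
tool_pos: [0.6408, 0.1346, 0.0949]
tcp_rot: [180.0, 0.0, 160.0]
contact_force: [-0.9, -0.2, 0.2]
gripper_width: 0.0209
```

The vertical force changed by about +1.5 N, so the lid is resting on the rim. I'll open, then rise.

Emit:
drive_tool:
  targets:
    - [0,0,0.0005,0]
    - [0,0,0,0]
    - [0,0,0,0]
    - [0,0,0,0]
    - [0,0,0,0]
    - [0,0,0,0]
    - [0,0,0,0]
    - [0,0,0,0]

```text
clock: 11.45
tool_pos: [0.6408, 0.1346, 0.0948]
tcp_rot: [-180.0, 0.0, 160.0]
contact_force: [-2.2, -0.4, 5.5]
gripper_width: 0.0212
```

Emit:
drive_tool:
  targets:
    - [0,0,0,0]
    - [0,0,0,0]
    - [0,0,0,0]
    - [0,0,0,0]
    - [0,0,0,0]
    - [0,0,0,0]
    - [0,0,0,0]
    - [0,0,0,0]
  fingers: 0

```text
clock: 12.12
tool_pos: [0.6409, 0.1346, 0.0941]
tcp_rot: [180.0, -0.0, 160.0]
contact_force: [0.5, -0.2, 0.2]
gripper_width: 0.0459
```

Emit:
drive_tool:
  targets:
    - [0,0,-0.005,0]
    - [0,0,-0.012,0]
    - [0,0,-0.02,0]
    - [0,0,-0.02,0]
    - [0,0,-0.02,0]
    - [0,0,-0.02,0]
    - [0,0,-0.015,0]
    - [0,0,-0.01,0]

```text
clock: 12.78
tool_pos: [0.642, 0.135, 0.2198]
tcp_rot: [179.9, 0.2, 160.0]
contact_force: [0.9, 0.7, -0.2]
gripper_width: 0.0459
```

Emit:
drive_tool:
  targets:
    - [0.004,-0.018,0,0]
    - [0.006,-0.028,0,0]
    - [0.008,-0.033,0,0]
    - [0.008,-0.033,0,0]
    - [0.008,-0.033,0,0]
    - [0.008,-0.033,0,0]
    - [0.008,-0.033,0,0]
    - [0.008,-0.033,0,0]
  fingers: 1

```text
clock: 13.45
tool_pos: [0.5016, -0.0759, 0.2168]
tcp_rot: [180.0, 0.0, 160.0]
contact_force: [0.5, -0.2, 0.6]
gripper_width: 0.0907
```

Emit:
drive_tool:
  targets:
    - [0.008,-0.033,0,0]
    - [0.008,-0.033,0,0]
    - [0.006,-0.03,0,0]
    - [0.002,-0.02,0,0]
    - [0,0,0,0]
    - [0,0,0,0]
    - [0,0,0,0]
    - [0,0,0,0]

```text
clock: 14.12
tool_pos: [0.4412, -0.1741, 0.2164]
tcp_rot: [180.0, 0.0, 160.1]
contact_force: [0.8, 0.2, -0.3]
gripper_width: 0.0919
```

Run:
```python
from h import *
s=robot.sense();print(s["clock"],s["tool_pos"],s["tcp_rot"],s["joints"],s["contact_force"])
p=robot.capture("wrist");save(p,"w4.png")
for n in("narrow_lid_knob","narrow_lid"):
    for d in robot.pinpoint(p,n): print(n,d["confidence"],d["position"],at(p,d["position"],Z[n]))
for d in robot.trace(p,"narrow_lid"): print(d["confidence"],d["bbox"],fit(p,"narrow_lid",d["pixels"],(.44,-.177)))
p=robot.capture("side");save(p,"side4.png")
for n,g,zz in(("wide_can",(.641,.1345),None),("wide_lid",(.641,.1345),.073)):
  u=proj(p,[[*g,zz or .05]])[0]
  for d in robot.trace(p,n):
    b=d["bbox"]
    if abs((b[0]+b[2])/2-u[0])<25 and abs((b[1]+b[3])/2-u[1])<25:
      x,e=fit(p,n,d["pixels"],g,zz);print(n,d["confidence"],x,e)
u=proj(p,[[.641,.134,.07]])[0].astype(int)
im=np.ascontiguousarray(cv2.resize(p["color"][u[1]-45:u[1]+45,u[0]-60:u[0]+60,::-1],None,fx=6,fy=6,interpolation=cv2.INTER_CUBIC))
cv2.imwrite("pics/c4.png",im)
```

```text
14.1167 [ 0.44121548 -0.17407709  0.21640194] [1.79963674e+02 1.77563089e-02 1.60088361e+02] [ 20.7364916    9.67075364  -2.68137812 114.57176064   0.50149721
  55.74999473  87.8994219 ] [ 0.82624399  0.16275715 -0.25187349]
narrow_lid_knob 0.6 [317.0, 223.7] [ 0.43805906 -0.17673324  0.08      ]
narrow_lid 0.63 [318.4, 213.4] [ 0.43788118 -0.17563171  0.04      ]
0.65 [266.4, 166.6, 370.2, 269.5] (array([ 0.43939985, -0.17771003]), np.float64(0.014152096584439278))
wide_can 0.92 [0.64218994 0.13452661] 3.0251083374023438
wide_lid 0.6 [0.61974988 0.17924304] 8.764423370361328
```

View pics/w4.png

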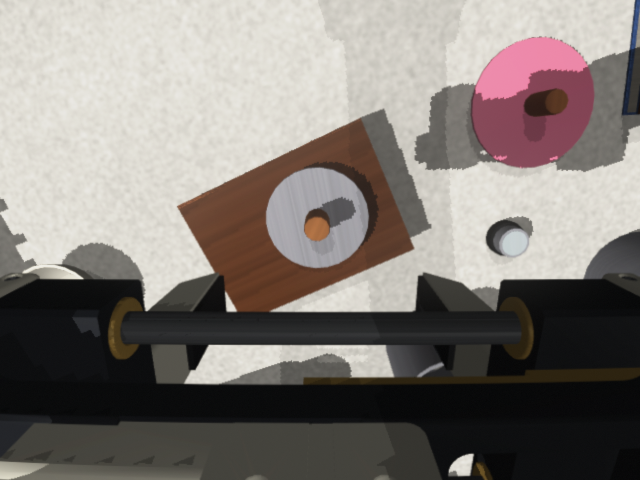

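View pics/c4.png

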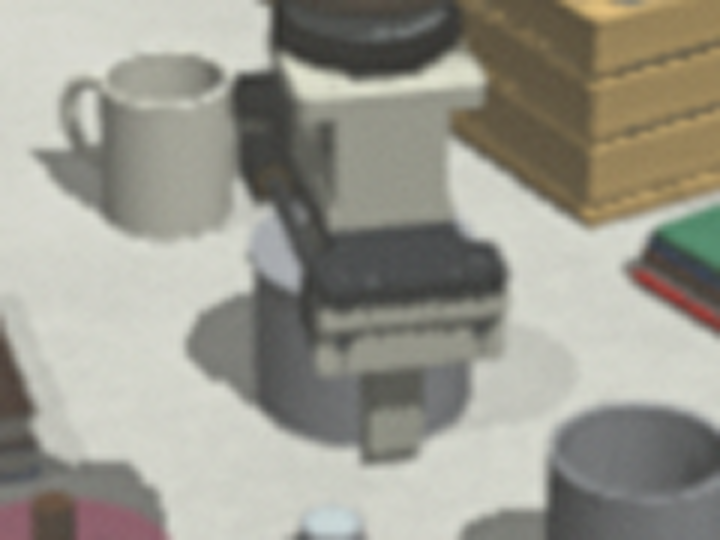

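In the wrist picture the small grey lid is at (318,216) on its pile, with the loupe and pink disc well clear. The side view of the wide lid is hidden by the gripper, so I'll check it later. Gripping the small lid.

Emit:
drive_tool:
  targets:
    - [0.0005,-0.004,0.012,0]
    - [0,0,0.02,0]
    - [0,0,0.025,0]
    - [0,0,0.025,0]
    - [0,0,0.025,0]
    - [0,0,0.023,0]
    - [0,0,0.015,0]
    - [0,0,0.01,0]

```text
clock: 15.13
tool_pos: [0.4375, -0.1785, 0.0593]
tcp_rot: [180.0, -0.2, 160.0]
contact_force: [-0.2, -0.3, 0.1]
gripper_width: 0.0918
```

Emit:
drive_tool:
  targets:
    - [0,0,0,0]
    - [0,0,0,0]
    - [0,0,0,0]
    - [0,0,0,0]
    - [0,0,0,0]
    - [0,0,0,0]
    - [0,0,0,0]
    - [0,0,0,0]
  fingers: -1

```text
clock: 15.8
tool_pos: [0.4388, -0.1791, 0.0615]
tcp_rot: [180.0, 0.0, 160.0]
contact_force: [0.8, -0.4, 0.3]
gripper_width: 0.0431
```

Emit:
drive_tool:
  targets:
    - [0,0,0,0]
    - [0,0,0,0]
    - [0,0,0,0]
    - [0,0,0,0]
    - [0,0,0,0]
    - [0,0,0,0]
    - [0,0,0,0]
    - [0,0,0,0]

```text
clock: 16.47
tool_pos: [0.4387, -0.1789, 0.0612]
tcp_rot: [180.0, 0.0, 160.0]
contact_force: [0.4, 1.4, 0.5]
gripper_width: 0.0215
```

Emit:
drive_tool:
  targets:
    - [0,0,-0.008,0]
    - [0,0,-0.018,0]
    - [0,0,-0.022,0]
    - [0,0,-0.022,0]
    - [0,0,-0.022,0]
    - [0,0,-0.022,0]
    - [0,0,-0.014,0]
    - [0,0,-0.006,0]

```text
clock: 17.13
tool_pos: [0.4396, -0.1797, 0.1978]
tcp_rot: [-180.0, 0.2, 159.9]
contact_force: [1.0, -0.2, -1.2]
gripper_width: 0.0209
```

Emit:
drive_tool:
  targets:
    - [-0.01,0.008,0,0]
    - [-0.02,0.015,0,0]
    - [-0.026,0.02,0,0]
    - [-0.026,0.021,0,0]
    - [-0.026,0.021,0,0]
    - [-0.026,0.02,0,0]
    - [-0.018,0.014,0,0]
    - [-0.0103,0.008,0,0]

```text
clock: 17.8
tool_pos: [0.6373, -0.1122, 0.1928]
tcp_rot: [179.9, -0.1, 160.1]
contact_force: [0.7, 0.1, -1.5]
gripper_width: 0.0215
```

Emit:
drive_tool:
  targets:
    - [0,0,0.005,0]
    - [0,0,0.01,0]
    - [0,0,0.015,0]
    - [0,0,0.015,0]
    - [0,0,0.015,0]
    - [0,0,0.008,0]
    - [0,0,0.004,0]
    - [0,0,0,0]

```text
clock: 18.47
tool_pos: [0.6329, -0.1157, 0.1215]
tcp_rot: [-180.0, -0.2, 159.9]
contact_force: [0.8, -0.4, -0.8]
gripper_width: 0.0213
```

Run:
```python
from h import *
s=robot.sense();print(s["clock"],s["tool_pos"],s["contact_force"],s["gripper_width"])
ims=[]
C=(.6347,-.115)
for c in("scene","side"):
    p=robot.capture(c)
    im=np.ascontiguousarray(p["color"][:,:,::-1])
    im=cv2.resize(im,None,fx=6,fy=6,interpolation=cv2.INTER_CUBIC)
    t=s["tool_pos"]
    for ctr,r,z,col in((t,.047,t[2]-.005,(0,255,255)),(t,.047,t[2]-.009,(0,255,255)),(C,.044,.1,(0,255,0)),(C,.044,.0,(0,255,0))):
        q=(proj(p,ring(ctr,r,z))+.5)*6-.5
        cv2.polylines(im,[np.int32(q)],True,col,1)
    u=proj(p,[[*C,.08]])[0]*6
    x,y=int(u[0]),int(u[1]);ims.append(im[y-280:y+280,x-190:x+190])
    for n,g,zz in(("wide_can",(.641,.1345),None),("wide_lid",(.641,.1345),.073),("narrow_can",C,None)):
      u=proj(p,[[*g,zz or .05]])[0]
      for d in robot.trace(p,n):
        b=d["bbox"]
        if abs((b[0]+b[2])/2-u[0])<25 and abs((b[1]+b[3])/2-u[1])<25:
          x,e=fit(p,n,d["pixels"],g,zz);print(c,n,d["confidence"],x,e)
cv2.imwrite("pics/c5.png",np.hstack(ims))
```

```text
18.4667 [ 0.63290521 -0.11565287  0.12145061] [ 0.81343944 -0.37002834 -0.80526108] 0.021335202310397094
scene wide_can 0.92 [0.63905762 0.13595361] 2.4181265830993652
scene narrow_can 0.96 [ 0.63416875 -0.11378125] 1.7210060358047485
side wide_can 0.59 [0.63988916 0.13222388] 0.7380915284156799
side wide_lid 0.81 [0.64043383 0.13493888] 0.060188908129930496
side narrow_can 0.94 [ 0.6356272  -0.11504684] 0.44740691781044006
```

View pics/c5.png

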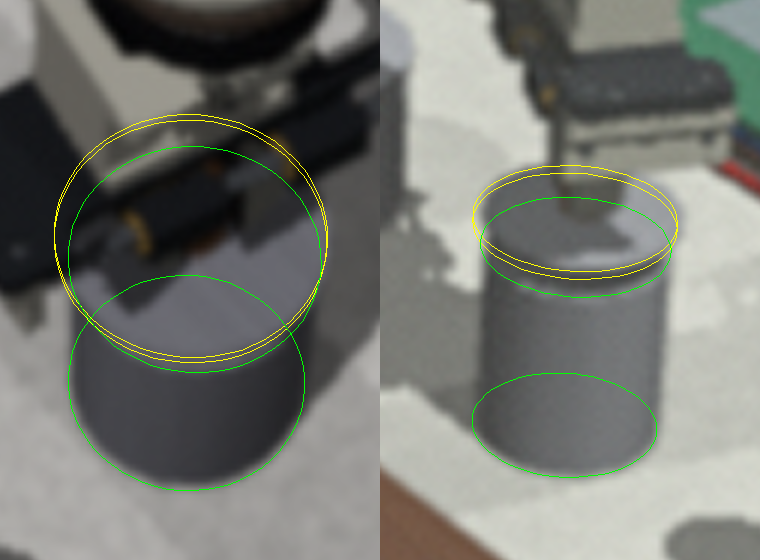

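The small lid is at the mouth and concentric with the rim to within about 2 mm. The side fit puts the wide lid at (0.6404, 0.1349), seated. Lowering on.

Emit:
drive_tool:
  targets:
    - [0,0,0,0]
    - [0,0,0.002,0]
    - [0,0,0.002,0]
    - [0,0,0.002,0]
    - [0,0,0.002,0]
    - [0,0,0.001,0]
    - [0,0,0.001,0]
    - [0,0,0,0]

```text
clock: 19.53
tool_pos: [0.6344, -0.1153, 0.1128]
tcp_rot: [-180.0, -0.0, 160.0]
contact_force: [0.2, 0.6, -2.5]
gripper_width: 0.0211
```

Emit:
drive_tool:
  targets:
    - [0,0,0.001,0]
    - [0,0,0.001,0]
    - [0,0,0.001,0]
    - [0,0,0.0005,0]
    - [0,0,0.0005,0]
    - [0,0,0,0]
    - [0,0,0,0]
    - [0,0,0,0]

```text
clock: 20.2
tool_pos: [0.6346, -0.1154, 0.1093]
tcp_rot: [180.0, 0.0, 160.0]
contact_force: [-1.5, -0.2, 0.6]
gripper_width: 0.0212
```

The force again shows the lid resting at the expected height. Release, rise and retreat.

Emit:
drive_tool:
  targets:
    - [0,0,0.0005,0]
    - [0,0,0,0]
    - [0,0,0,0]
    - [0,0,0,0]
    - [0,0,0,0]
    - [0,0,0,0]
    - [0,0,0,0]
    - [0,0,0,0]

```text
clock: 20.87
tool_pos: [0.6347, -0.1154, 0.1093]
tcp_rot: [180.0, 0.0, 160.0]
contact_force: [-2.9, 0.9, 5.9]
gripper_width: 0.0213
```

Emit:
drive_tool:
  targets:
    - [0,0,0,0]
    - [0,0,0,0]
    - [0,0,0,0]
    - [0,0,0,0]
    - [0,0,0,0]
    - [0,0,0,0]
    - [0,0,0,0]
    - [0,0,0,0]
  fingers: 0

```text
clock: 21.53
tool_pos: [0.6346, -0.1153, 0.1086]
tcp_rot: [180.0, -0.0, 160.0]
contact_force: [-0.3, -0.2, -0.0]
gripper_width: 0.0459
```

Emit:
drive_tool:
  targets:
    - [0,0,-0.005,0]
    - [0,0,-0.012,0]
    - [0,0,-0.02,0]
    - [0,0,-0.025,0]
    - [0,0,-0.025,0]
    - [0,0,-0.025,0]
    - [0,0,-0.025,0]
    - [0,0,-0.015,0]

```text
clock: 22.2
tool_pos: [0.636, -0.1155, 0.2655]
tcp_rot: [179.9, 0.3, 160.0]
contact_force: [-0.4, 0.3, 1.1]
gripper_width: 0.0458
```

Emit:
drive_tool:
  targets:
    - [0.02,0,0,0]
    - [0.03,0,0,0]
    - [0.03,0,0,0]
    - [0.03,0,0,0]
    - [0.03,0,0,0]
    - [0.03,0,0,0]
    - [0.02,0,0,0]
    - [0.01,0,0,0]

```text
clock: 22.87
tool_pos: [0.4446, -0.0459, 0.2619]
tcp_rot: [180.0, 0.0, 160.0]
contact_force: [-0.2, 0.6, -0.1]
gripper_width: 0.046
```

Run:
```python
from h import *
s=robot.sense();print(s["clock"],s["tool_pos"],s["contact_force"],s["gripper_width"])
ims=[]
for c in("scene","side"):
    p=robot.capture(c);save(p,c+"6.png")
    im=cv2.resize(np.ascontiguousarray(p["color"][:,:,::-1]),None,fx=5,fy=5,interpolation=cv2.INTER_CUBIC)
    for n,g,zz,F in(("wide_lid",(.641,.1345),.073,.06),("narrow_lid",(.6346,-.1153),.088,.047)):
      u=proj(p,[[*g,zz]])[0]
      for d in robot.trace(p,n):
        b=d["bbox"]
        if abs((b[0]+b[2])/2-u[0])<25 and abs((b[1]+b[3])/2-u[1])<25:
          x,e=fit(p,n,d["pixels"],g,zz);print(c,n,d["confidence"],x,e)
      R=.057 if F==.06 else .044
      for r,z,col in((F,zz+.012,(0,255,255)),(F,zz+.016,(0,255,255)),(R,0,(0,255,0))):
        cv2.polylines(im,[np.int32((proj(p,ring(g,r,z))+.5)*5-.5)],True,col,1)
      x,y=np.int32(u*5);ims.append(im[y-140:y+160,x-190:x+190])
cv2.imwrite("pics/c6.png",np.vstack([np.hstack(ims[:2]),np.hstack(ims[2:])]))
```

```text
22.8667 [ 0.44456493 -0.04591941  0.26185223] [-0.18988694  0.64040496 -0.0902954 ] 0.04599527634820827
scene wide_lid 0.94 [0.63825722 0.13685313] 0.06098178029060364
scene narrow_lid 0.6 [ 0.63637116 -0.11428801] 0.042779337614774704
side narrow_lid 0.73 [ 0.63396523 -0.11467207] 0.15069018304347992
```

View pics/c6.png

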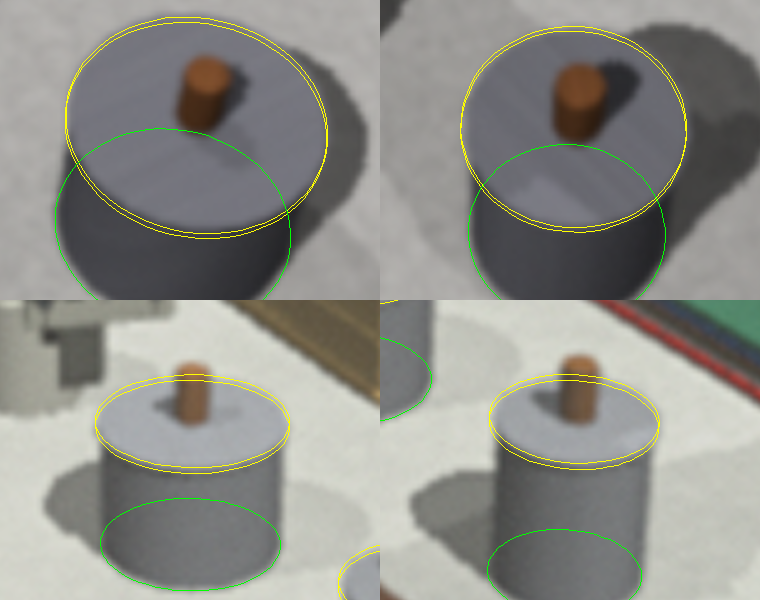

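View pics/scene6.png

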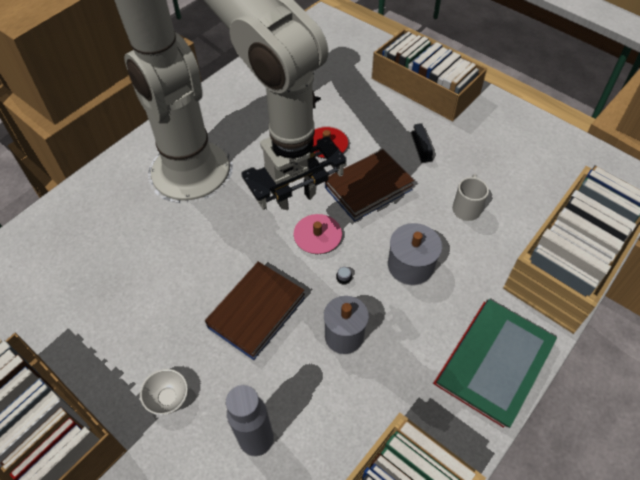

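Both lids match the outlines predicted for a seated lid in both views, no gap shows at either rim, and the bystanders are where they were. Handing in.

```bash
python3 -c "
from h import *
print(robot.sense()['joint_velocities']);print(robot.hand_in())"
```

```text
[ 0.0483754   0.55662028 -0.04124688  0.32424696  0.03000799  0.10837494
  0.0097757 ]
the job is handed in; nothing more can be done
None
```

I put both steel lids on their canisters: the wide lid on the wide can, the small lid on the narrow can. I then backed the gripper clear and handed the job in at about 23 s of the 64 s allowed; no verdict is given.

- **Seating:** In the last scene and side pictures both lids match the outline of a seated, level lid, with no gap at the rims. At release the gripper was at the expected seated height, and pressing down gently met about 6 N each time.
- **Centring:** Position fits of the lids were within about 3 mm of where I released them. That is about the limit of these measurements, so I can't confirm the centring any closer than that.
- **Other things:** The mug, flask, loupe, stapler, bowl and the pink and red discs look unmoved.
- **Checks that failed or disagreed:** Fits taken while the gripper hid the cans were useless and I ignored them. In the final side view the network did not find the wide lid, though an earlier side fit put it at (0.640, 0.135) m, on its can. The small lid's final side fit was poor (15 % mismatch).

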